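Register a chamber slide in the corner pocket of an imager

ROBOT

A 6-joint arm with a two-finger parallel gripper is mounted at the origin on the work surface. World frame = base frame: x ahead of the robot, y to its left, z up, the work surface at z = 0. Lengths are in m, angles in rad, forces in N, time in s.
With the tool pointing down it reaches from about 0.35 to 0.975 m from the base axis. Payload 4.9 kg.
Tool frame: the origin (TCP) lies midway between the tips of the shut fingers; the grasp point (between the pads) lies 19 mm behind it (ctrl.tcp_to_grasp is the distance from the TCP to the grasp point, in m); z points along the fingers, y is the line along which they close (so a half turn about z gives the same grasp; the last joint's range is limited). The gripper opens to 85 mm and grips with 20 to 120 N. Pads are 22 mm wide; open, the fingers measure 114 mm over their backs; the gripper's body (76 mm by 85 mm) begins 54 mm behind the grasp point. The pads swing forward as they close: fully open they stand 13 mm farther back than shut.
Start: joints at [-1.248, 0.053, 1.613, -0, 1.476, -0.119], TCP at [0.267, -0.565, 0.231] pointing down, gripper open.
Joint ranges: [-3.01, 3.01], [-1.01, 2.22], [0.06, 2.58], [-1.02, 4.17], [0.09, 2.62], [-3.14, 3.14]. Speed limits (rad/s): [2.57, 2.57, 3.14, 3.14, 3.14, 3.14].

INTERFACE

Orientations are given as a rotation vector (axis times angle).
In Python, from station import ctrl, probe_bus, get_image, camera_params gives the robot as it stands (ctrl), with the cameras as plain functions and the readings (probe_bus).
- The arm moves only by the tool creep_tool, called after "Call:" as a command line: name --argument value ..., lists and objects as JSON in quotes. Schema: {"type":"object","properties":{"increments":{"type":"array","items":{"type":"array","items":{"type":"array","items":{"type":"number"},"minItems":7,"maxItems":7},"minItems":1,"maxItems":20},"minItems":1,"maxItems":1},"squeeze":{"type":"number"},"only":{"type":"string"},"quiet":{"type":"boolean"},"lines":{"type":"string"}},"required":["increments"],"additionalProperties":false}. increments is a list that holds a single list of rows (three levels of brackets), with 1 to 20 rows, each of 7 numbers: the finger opening in m, then dx, dy, dz in fractions of the full range, 1 being 0.75 m, then a rotation vector rx, ry, rz in normalised numbers (1 is pi rad); each row is the pose to reach, as a shift and turn from the pose commanded when the call began, along the tool's axes at that moment; what a row does not reach only later rows make up. A row lasts 1/12 s, in which the tool goes at most 0.0417 m and 0.125 rad, less where a joint would pass 70% of its speed; a pose out of reach is approached as far as the arm can. The fingers move at their own pace and stop on an object; squeeze is the grip in N (left out, the last holds). Time passes only in rows, so rows that do not move let the fingers close. The tool returns the time, the measured TCP pose, the force, the opening and the grip force at its end. only (a regular expression) keeps the lines of the reply that match it, lines (a string "A,B") keeps lines A to B, and quiet returns only ok. Input that does not fit is refused with a message, and nothing moves.
- probe_bus.get_obs(): the state, without advancing time (a new reading comes with each control period).
- get_image(name): name is "scene" or "top" or "wrist"; returns the picture (420x560x3 uint8, red, green, blue); there is no depth.
- camera_params(name): a dict with "fx", "fy", "cx", "cy" (pixels), "k1" (the pictures are not rectified: a ray, as slopes to the right and down, at radius r is drawn at 1 + k1 r^2 times it, then the intrinsics apply), "T" (4x4, takes a point from camera to world coordinates); the wrist camera has in their place "tool_from_camera" (4x4, takes a point from camera to tool coordinates, whose origin is the TCP and whose axes are the flange's). Camera axes: x right, y down, z forward; pixel columns grow to the right and rows downward; lengths in m; the calibration is good to about 2 mm. A picture is of the moment at which its call begins: read the wrist's pose just before it. camera_params takes no time and is no camera call.
- ctrl.finish_job(): hands the job in; it is judged then, once.
The state is a dict: "t": time; "q": joint angles; "dq": joint speeds; "effort": joint torques, N m; "tool_pos": TCP position; "tool_rot": TCP orientation; "contact_force": force on the tool from outside, world axes, zero at the start; "wrist_torque": the same for the moment, N m; "opening": finger opening in m; "grip_force": force on a finger pad.
Only numpy, scipy, OpenCV 4.12 (cv2) and the standard library are available. Lean on these libraries where they do the work, as an engineer would, in place of code of your own. Each camera call takes 0.05 s, during which the arm holds its last target. There are 200 camera calls.

TASK

The eight-well chamber slide on the imager's deck is filled and open, so only push it with the fingertips: never lift or tip it. Push it square against the long steel rail while it is still well clear of the pocket, then keep it pressed against the rail and slide it along into the corner pocket until it is fully home against the end stop. With it home, press the imager's round start key right down and let it come up again; leave everything else standing where it is.

Things in the scene. Friction and masses are not known exactly. Their poses are not given: they have to be found in the camera images.
- imager: Slide imager, fixed to the bench: a low white box 230 (its x) by 340 (its y) with a bare aluminium deck on top, 55 mm above the bench. Origin under its centre at bench level; its x points away from the robot, its y along the rail towards the pocket.
- rail: Steel L on the deck; origin on the deck at the imager's centre, axes as the imager's. Rail: 14 mm tall, working face looks to -x at x = +45 mm, y = -147 to +105 mm. End stop: 14 mm tall, face looks to -y at y = +105 mm, x = -2 mm to the rail. Slippery against the slide (friction about 0.25); rubber fingertips grip the slide much better, so a push of 3 to 8 N at the rail is enough to drag it along.
- slide: Eight-well chamber slide, loose on the deck, about 30 g: glass 26 (its x) by 76 (its y) by 2 mm with a 2 x 4 grid of open wells, black walls 26 by 62 mm, flush with both long sides, up to 11 mm high; bare frosted end (13 mm) at -y. Origin at the centre of its underside, centre of mass 4 mm further to +y. Starts 35 to 65 mm off the rail, 75 to 115 short of home, turned up to 0.35 rad.
- home (a point): Where the slide's origin lies when it is fully home in the pocket: on the deck, 13 mm from the rail and 38 mm from the end stop; axes as the imager's (x towards the rail, y towards the end stop).
- start (a joint): Start key: 0 up, 0.004 m fully down; spring-loaded, 4 N takes it right down, and it comes up by itself.
- start_top (a point): Centre of the top of the start key: a grey round cap of 24 mm diameter that stands 8 mm above a black collar of 40 mm diameter and 12 mm height, on the near corner of the deck at the pocket's end. It is pressed straight down.
- vial_a: Capped sample vial, 13 mm across and 46 mm tall, standing on the deck behind the rail. Leave it alone. Origin under its foot.
- rack: Yellow tube rack on a white base, 46 mm tall, on the bench to the side of the imager. Leave it alone.
- rack_low: Crimson tube rack on a white base, 46 mm tall, on the bench to the side of the imager. Leave it alone.
- pipette: Micropipette lying on the bench, 250 mm long, 32 mm high. Leave it alone.
- cover: The imager's grey lift-off cover, 130 x 170 x 55 mm, set aside on the bench. Leave it alone.
- pocket_mouth (a point): Foremost corner of the flared mouth of the pocket's lip, at the lip's top, 6 mm above the deck and 35 mm from the rail. Past the flare the lip, 10 mm thick, runs parallel to the rail over the last 22 mm before the end stop, its inner face 30 mm from the rail; rail, end stop and lip form the corner pocket. The rear 43 mm of the home slide stay free of the lip.
- dropper: Small white dropper bottle, 26 mm across and 55 mm tall, standing on the near corner of the deck at the end away from the pocket. Leave it alone. Origin under its foot.

How it is judged:
By the outcome, as a careful person would: the job done as asked, in the order asked, and still so for the second after the job is handed in, with the robot touching nothing.
It also fails if it takes over 51 s, if anything falls off the work surface, if the arm or the gripper's body presses on something with over 40 N, if the wrist force passes 120 N, or if a joint passes its speed limit or range.

## Working session

There is one attempt and no reset: what is moved stays moved. The work goes in short steps, Python scripts to look and compute and a tool call to move; the robot and the scene stay as the last step left them, time stands still between calls to the robot, and variables do not carry over. Pictures are saved under pics/ and viewed, at most 10 in all, crops included, and the job is handed in when it is done.

```bash
ls; mkdir -p pics
```

Run:
```python
from station import ctrl, probe_bus, get_image, camera_params
import cv2
o=probe_bus.get_obs();print(o)
for n in("top","scene"):
    im=get_image(n);cv2.imwrite(f"pics/{n}0.png",im[:,:,::-1]);print(n,camera_params(n))
print(camera_params("wrist"))
```

```text
pics
station.py
{'t': 0.0, 'q': array([-1.24794683e+00,  5.33950968e-02,  1.61434269e+00, -5.99741090e-06,
        1.47596352e+00, -1.19037677e-01]), 'dq': array([ 0.00026185,  0.00026799,  0.0006927 , -0.00208103, -0.00018486,
       -0.00052642]), 'effort': array([-6.50283819e-04, -3.93683982e+01, -3.70179498e+01, -1.23298000e-04,
        7.15169474e-03, -7.48839966e-06]), 'tool_pos': array([ 0.26705369, -0.5643711 ,  0.23001022]), 'tool_rot': array([-3.06317764e+00, -6.88022489e-01,  3.46052799e-04]), 'contact_force': array([ 0.53462808, -0.40577247, -0.50288646]), 'wrist_torque': array([0.02948522, 0.03296231, 0.03746927]), 'grip_force': 0.0, 'opening': 0.08528015912348227}
top {'fx': 426.3447777248627, 'fy': 426.3447777248627, 'cx': 286.0755860969357, 'cy': 203.4032936597929, 'k1': -0.12856132772298953, 'T': array([[-0.01825554, -0.99866693,  0.04828148,  0.44011167],
       [-0.99975612,  0.01763262, -0.01329646,  0.02158665],
       [ 0.01242741, -0.04851244, -0.99874526,  1.16933561],
       [ 0.        ,  0.        ,  0.        ,  1.        ]])}
scene {'fx': 402.18554
[... 157 characters left out ...]
3878513,  1.01662146],
       [ 0.70501936, -0.46037321,  0.53944807, -0.53156862],
       [-0.00274433, -0.76242121, -0.64707524,  0.72504572],
       [ 0.        ,  0.        ,  0.        ,  1.        ]])}
{'fx': 295.5078733527387, 'fy': 295.5078733527387, 'cx': 280.40864083544164, 'cy': 206.20460256022758, 'k1': -0.05397327746076577, 'tool_from_camera': array([[ 3.31223688e-04, -9.53073822e-01, -3.02737808e-01,
         7.74908334e-02],
       [ 9.99999882e-01,  4.23439367e-04, -2.38970242e-04,
         1.26851027e-03],
       [ 3.55947387e-04, -3.02737693e-01,  9.53073850e-01,
        -1.42020242e-01],
       [ 0.00000000e+00,  0.00000000e+00,  0.00000000e+00,
         1.00000000e+00]])}
```

View pics/top0.png

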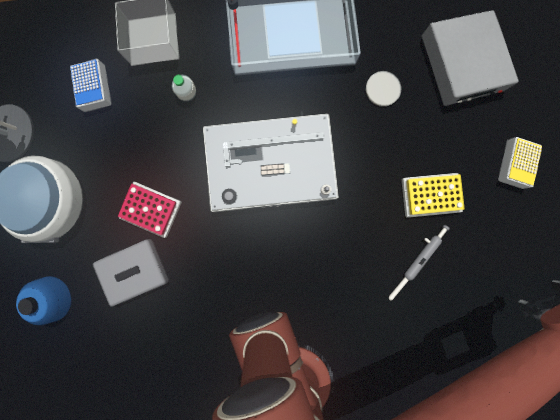

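View pics/scene0.png

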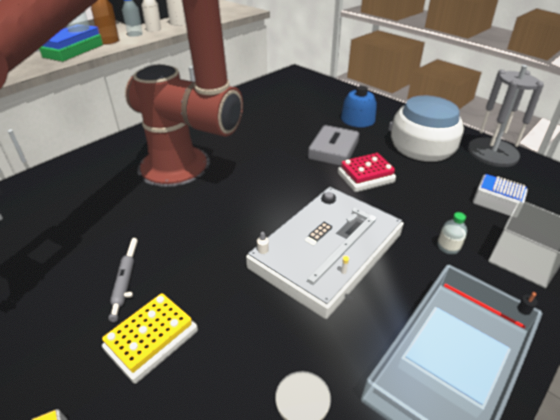

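The top picture shows the imager with deck corners at about (205,127), (332,115), (338,201) and (211,211). The slide is near (275,170), the key at (229,196), the dropper at (326,191) and the vial at (294,125). I'll get rough world positions, then take a closer look with the wrist camera.

Create h.py:
```python
import numpy as np, cv2
from station import ctrl, probe_bus, get_image, camera_params
from scipy.spatial.transform import Rotation as R
def und(p,c):
    d=(np.atleast_2d(np.array(p,float))-[c['cx'],c['cy']])/[c['fx'],c['fy']]
    u=d.copy()
    for _ in range(20): u=d/(1+c['k1']*(u**2).sum(1,keepdims=True))
    return u
def camT(n,o=None):
    c=camera_params(n)
    if n!='wrist': return c,c['T']
    T=np.eye(4);T[:3,:3]=R.from_rotvec(o['tool_rot']).as_matrix();T[:3,3]=o['tool_pos']
    return c,T@c['tool_from_camera']
def ray(p,z,c,T):
    u=und(p,c);d=np.c_[u,np.ones(len(u))]@T[:3,:3].T
    return T[:3,3]+d*((z-T[2,3])/d[:,2])[:,None]
def proj(P,c,T):
    q=(np.atleast_2d(P)-T[:3,3])@T[:3,:3];u=q[:,:2]/q[:,2:]
    return u*(1+c['k1']*(u**2).sum(1,keepdims=True))*[c['fx'],c['fy']]+[c['cx'],c['cy']]
def ortho(im,z,c,T,org,yaw,xs,ys,s):
    # rectified picture: up = local x, left = local y, s m per pixel
    X,Y=np.meshgrid(np.arange(xs[1],xs[0],-s),np.arange(ys[1],ys[0],-s),indexing='ij')
    ca,sa=np.cos(yaw),np.sin(yaw)
    P=np.stack([org[0]+ca*X-sa*Y,org[1]+sa*X+ca*Y,np.full_like(X,z)],-1).reshape(-1,3)
    m=proj(P,c,T).reshape(X.shape+(2,)).astype(np.float32)
    return cv2.remap(im,m[...,0],m[...,1],cv2.INTER_CUBIC)
```

Run:
```python
from h import *
c,T=camT('top')
P=ray([(205,127),(332,115),(338,201),(211,211)],.055,c,T);print(P)
print(P.mean(0)); e=P[0]-P[1];print(np.arctan2(-e[0],e[1]),np.linalg.norm(e))
print('slide,frost,key',ray([(275,170),(288,169)],.06,c,T),ray([(229,196)],.075,c,T))
o=probe_bus.get_obs();print(R.from_rotvec(o['tool_rot']).as_matrix())
```

```text
[[ 0.70103797  0.21848744  0.055     ]
 [ 0.72777574 -0.12000021  0.055     ]
 [ 0.49789225 -0.12974418  0.055     ]
 [ 0.47753264  0.20376829  0.055     ]]
[0.60105965 0.04312783 0.055     ]
0.07882818238257602 0.3395420437469269
slide,frost,key [[5.81744015e-01 3.41988732e-02 6.00000000e-02]
 [5.83804100e-01 1.34254799e-04 6.00000000e-02]] [[0.51468286 0.15356759 0.075     ]]
[[ 9.03995462e-01  4.27541691e-01 -5.54558051e-04]
 [ 4.27541974e-01 -9.03993758e-01  1.77384407e-03]
 [ 2.57075279e-04 -1.84064383e-03 -9.99998273e-01]]
```

The rows are not in the units I measure in: shifts go in shares of 0.75 m and turns go in shares of pi rad. I convert before sending: 0.49 m / 0.75 = 0.6533, -0.327 m / 0.75 = -0.436, 0.37 rad / 3.1416 = 0.1178.

Call:
creep_tool --increments '[[[0,0.6533,-0.436,0.04,0,0,0.1178],[0,0.6533,-0.436,0.04,0,0,0.1178],[0,0.6533,-0.436,0.04,0,0,0.1178],[0,0.6533,-0.436,0.04,0,0,0.1178],[0,0.6533,-0.436,0.04,0,0,0.1178],[0,0.6533,-0.436,0.04,0,0,0.1178],[0,0.6533,-0.436,0.04,0,0,0.1178],[0,0.6533,-0.436,0.04,0,0,0.1178],[0,0.6533,-0.436,0.04,0,0,0.1178],[0,0.6533,-0.436,0.04,0,0,0.1178],[0,0.6533,-0.436,0.04,0,0,0.1178],[0,0.6533,-0.436,0.04,0,0,0.1178],[0,0.6533,-0.436,0.04,0,0,0.1178],[0,0.6533,-0.436,0.04,0,0,0.1178],[0,0.6533,-0.436,0.04,0,0,0.1178],[0,0.6533,-0.436,0.04,0,0,0.1178],[0,0.6533,-0.436,0.04,0,0,0.1178],[0,0.6533,-0.436,0.04,0,0,0.1178]]]' --squeeze 20

```text
t: 1.6
tool_pos: [0.5698, -0.0609, 0.201]
tool_rot: [3.139, 0.111, -0.001]
contact_force: [-0.2, -0.2, 0.2]
opening: -0.0001
grip_force: 0.0
```

Run:
```python
from h import *
o=probe_bus.get_obs();im=get_image('wrist');print(o['tool_pos'],o['tool_rot'])
np.savez('w1.npz',im=im,p=o['tool_pos'],r=o['tool_rot'])
cv2.imwrite('pics/w1.png',im[:,:,::-1])
```

```text
[ 0.56977055 -0.06092387  0.20101974] [ 3.13931735e+00  1.10775004e-01 -1.18883388e-03]
```

View pics/w1.png

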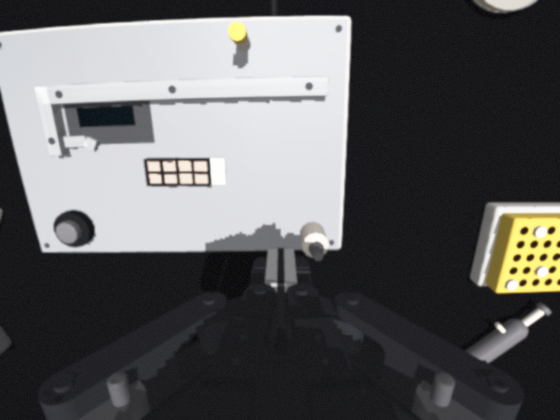

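The wrist picture shows the slide at (147–226, 157–186) with its frosted end on the right. The rail face is near row 100, the end stop at column 55, the lip at (65–97, 143), the key at (68,230) and the dropper at (314,237).

Run:
```python
from h import *
d=np.load('w1.npz');o=dict(tool_pos=d['p'],tool_rot=d['r']);c,T=camT('wrist',o)
P=ray([(350,17),(342,250),(42,253),(200,21)],.055,c,T);print(P)
g=cv2.cvtColor(d['im'],cv2.COLOR_RGB2BGR)
for a,b in((1,0),(2,1)):
    e=P[b]-P[a];print(np.linalg.norm(e),np.arctan2(e[1],e[0]), np.arctan2(e[0],-e[1]))
yaw=.070;org=(.601,.043)
A=ortho(g,.055,c,T,org,yaw,(-.10,.10),(-.14,.13),.0004)
A=cv2.resize(A,None,fx=1.15,fy=1.15)
s=1.15/.0004
for k in range(-140,131,20):
    u=int((.13-k/1000)*s);cv2.line(A,(u,0),(u,6),(0,0,255));cv2.putText(A,str(k),(u,18),0,.35,(0,0,255))
for k in range(-100,101,20):
    v=int((.10-k/1000)*s);cv2.line(A,(0,v),(6,v),(0,0,255));cv2.putText(A,str(k),(8,v),0,.35,(0,0,255))
print(A.shape);cv2.imwrite('pics/o1.png',A)
```

```text
[[ 0.73252487 -0.11112552  0.055     ]
 [ 0.51148212 -0.13274921  0.055     ]
 [ 0.48217389  0.20029801  0.055     ]
 [ 0.72026841  0.0188871   0.055     ]]
0.2220979144520776 0.09751555189343049 1.668311878688327
0.334334294265596 -1.4830222147263268 0.08777411206856989
(575, 776, 3)
```

View pics/o1.png

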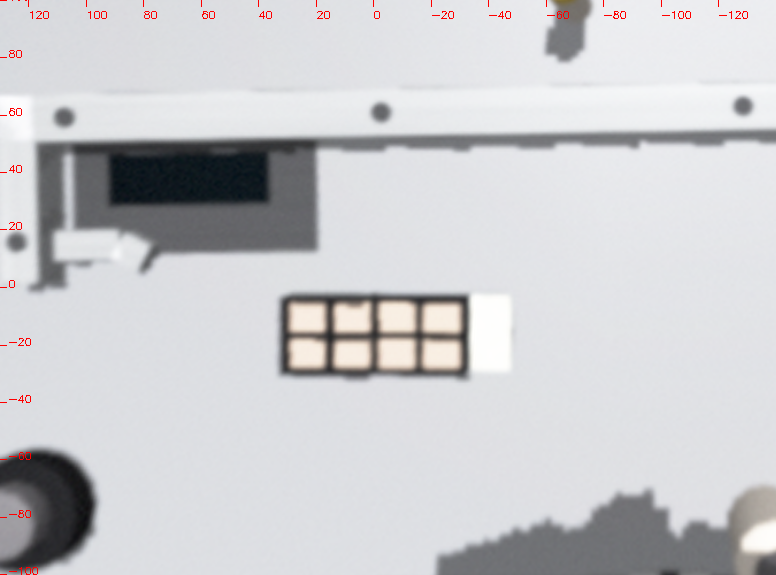

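The rail's yaw comes out at about 0.087 and the imager's centre at about (0.6075, 0.0446). The slide is nearly parallel to the rail, with its centre at about (0.586, 0.032). I'll move behind the slide's near side and come down to 3 mm above the deck.

To row units: 0.143 m / 0.75 = 0.1907, 0.138 m / 0.75 = 0.184, -0.016 rad / 3.1416 = -0.0051.

Call:
creep_tool --increments '[[[0,-0.02,-0.1267,0,0,0,-0.0051],[0,-0.02,-0.1267,0,0,0,-0.0051],[0,-0.02,-0.1267,0,0,0,-0.0051],[0,-0.02,-0.1267,0.0533,0,0,-0.0051],[0,-0.02,-0.1267,0.1067,0,0,-0.0051],[0,-0.02,-0.1267,0.1533,0,0,-0.0051],[0,-0.02,-0.1267,0.1733,0,0,-0.0051],[0,-0.02,-0.1267,0.184,0,0,-0.0051],[0,-0.02,-0.1267,0.1907,0,0,-0.0051],[0,-0.02,-0.1267,0.1907,0,0,-0.0051],[0,-0.02,-0.1267,0.1907,0,0,-0.0051]]]'

```text
t: 2.57
tool_pos: [0.5499, 0.0332, 0.06]
tool_rot: [3.138, 0.137, 0.004]
contact_force: [-0.1, 0.6, 0.2]
opening: 0.0
grip_force: 0.0
```

Run:
```python
from h import *
o=probe_bus.get_obs();im=get_image('wrist');print(o['tool_pos'],o['tool_rot'],o['contact_force'])
np.savez('w2.npz',im=im,p=o['tool_pos'],r=o['tool_rot'])
cv2.imwrite('pics/w2.png',im[:,:,::-1])
```

```text
[0.54986945 0.03317631 0.05997753] [3.13823029 0.13652856 0.00432981] [-0.10435624  0.60021755  0.17206484]
```

View pics/w2.png

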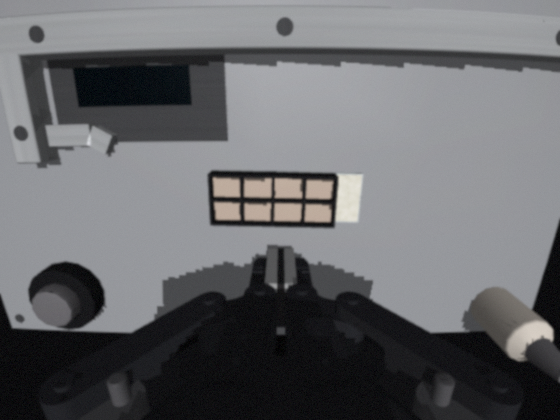

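The fingers are centred behind the slide: tips at (281,247), and the slide spans columns 209–362 with its near edge at row 226. I'll spread the tips 30 mm for a square push.

To row units: 0.06 m / 0.75 = 0.08, 0.002 m / 0.75 = 0.0027.

Call:
creep_tool --increments '[[[0.03,0,0,0.0013,0,0,0],[0.03,0,0,0.0027,0,0,0],[0.03,0.0053,-0.0013,0.0027,0,0,0],[0.03,0.0107,-0.0013,0.0027,0,0,0],[0.03,0.016,-0.0013,0.0027,0,0,0],[0.03,0.0213,-0.0013,0.0027,0,0,0],[0.03,0.028,-0.0013,0.0027,0,0,0],[0.03,0.0347,-0.0013,0.0027,0,0,0],[0.03,0.0413,-0.0013,0.0027,0,0,0],[0.03,0.048,-0.0013,0.0027,0,0,0],[0.03,0.0547,-0.0013,0.0027,0,0,0],[0.03,0.0613,-0.0013,0.0027,0,0,0],[0.03,0.0667,-0.0013,0.0027,0,0,0],[0.03,0.072,-0.0013,0.0027,0,0,0],[0.03,0.076,-0.0013,0.0027,0,0,0],[0.03,0.0787,-0.0013,0.0027,0,0,0],[0.03,0.08,-0.0013,0.0027,0,0,0]]]'

```text
t: 4.03
tool_pos: [0.6085, 0.0401, 0.0563]
tool_rot: [3.139, 0.138, 0.0]
contact_force: [0.3, 0.5, -0.1]
opening: 0.0297
grip_force: 0.1
```

Run:
```python
from h import *
o=probe_bus.get_obs();im=get_image('wrist');print(o['tool_pos'],o['tool_rot'],o['contact_force'])
cv2.imwrite('pics/w3.png',im[:,:,::-1])
```

```text
[0.60851785 0.04008504 0.05630273] [3.13855301e+00 1.37899272e-01 9.44574825e-06] [ 0.30221452  0.48908985 -0.05386085]
```

View pics/w3.png

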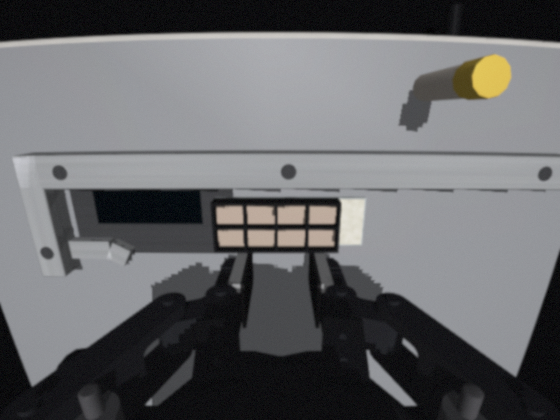

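The slide is square, its far edge at row 199 against the rail face at row 188, about 4 mm short. I'll creep in.

To row units: 0.004 m / 0.75 = 0.0053, 0.003 m / 0.75 = 0.004.

Call:
creep_tool --increments '[[[0.03,0.0013,0,0,0,0,0],[0.03,0.0027,0,0,0,0,0],[0.03,0.004,0,0,0,0,0],[0.03,0.0053,0,0,0,0,0],[0.03,0.0053,0,0,0,0,0]]]'

```text
t: 4.5
tool_pos: [0.6124, 0.0404, 0.0564]
tool_rot: [3.139, 0.138, 0.0]
contact_force: [-0.0, -0.0, 0.4]
opening: 0.03
grip_force: 0.0
```

Call:
creep_tool --increments '[[[0.03,0.0013,0,0,0,0,0],[0.03,0.002,0,0,0,0,0],[0.03,0.0027,0,0,0,0,0],[0.03,0.0027,0,0,0,0,0]]]'

```text
t: 4.83
tool_pos: [0.6143, 0.0406, 0.0563]
tool_rot: [-3.139, -0.138, -0.0]
contact_force: [-0.1, 0.5, 0.2]
opening: 0.03
grip_force: 0.0
```

To row units: 0.002 m / 0.75 = 0.0027, 0.0013 m / 0.75 = 0.0017.

Call:
creep_tool --increments '[[[0.03,0.0009,0,0,0,0,0],[0.03,0.0017,0,0,0,0,0],[0.03,0.0027,0,0,0,0,0],[0.03,0.0027,0,0,0,0,0]]]'

```text
t: 5.17
tool_pos: [0.6159, 0.0408, 0.0562]
tool_rot: [-3.139, -0.138, 0.002]
contact_force: [-1.5, -0.2, 0.1]
opening: 0.0299
grip_force: 1.0
```

Run:
```python
from h import *
im=get_image('wrist');cv2.imwrite('pics/w4.png',cv2.resize(im[130:300,140:420,::-1],None,fx=2.5,fy=2.5,interpolation=2))
```

```text
(no output)
```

View pics/w4.png

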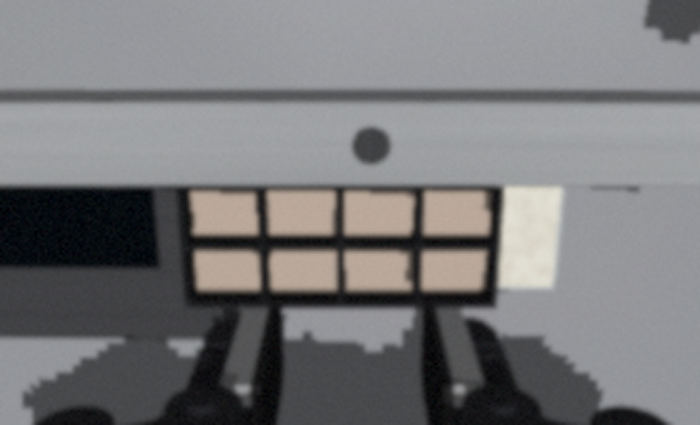

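The slide lies flush along the rail, its far edge on the rail line at row 187, with contact just starting at 1.5 N. I'll press it square, back off, shut the fingers and set them on the slide's rear half for the drag.

To row units: 0.001 m / 0.75 = 0.0013, 0.0005 m / 0.75 = 0.0007.

Call:
creep_tool --increments '[[[0.03,0.0007,0,0,0,0,0],[0.03,0.0013,0,0,0,0,0],[0.03,0.0013,0,0,0,0,0]]]'

```text
t: 5.47
tool_pos: [0.6159, 0.0408, 0.0559]
tool_rot: [3.138, 0.138, -0.006]
contact_force: [-5.8, -0.7, 2.4]
opening: 0.0301
grip_force: 2.9
```

Call:
creep_tool --increments '[[[0.03,-0.0053,0,0,0,0,0],[0.03,-0.0107,0,0,0,0,0],[0,-0.0107,0.0107,0,0,0,0],[0,-0.0107,0.02,0,0,0,0],[0,-0.0107,0.02,-0.0007,0,0,0],[0,-0.0107,0.02,-0.0013,0,0,0],[0,-0.0053,0.02,-0.0013,0,0,0],[0,-0.0027,0.02,-0.0013,0,0,0],[0,-0.0013,0.02,-0.0013,0,0,0],[0,0,0.02,-0.0013,0,0,0],[0,0,0.02,-0.0013,0,0,0]]]'

```text
t: 6.38
tool_pos: [0.6172, 0.0259, 0.0567]
tool_rot: [3.138, 0.138, -0.007]
contact_force: [-4.6, -0.6, 2.8]
opening: -0.0003
grip_force: 2.8
```

To row units: -0.02 m / 0.75 = -0.0267, -0.017 m / 0.75 = -0.0227.

Call:
creep_tool --increments '[[[0,0,-0.0027,0,0,0,0],[0,0,-0.0067,0,0,0,0],[0,0,-0.012,0,0,0,0],[0,0,-0.0173,0,0,0,0],[0,0,-0.0227,0,0,0,0],[0,0,-0.0267,0,0,0,0],[0,0,-0.0267,0,0,0,0]]]'

```text
t: 6.97
tool_pos: [0.6154, 0.0462, 0.0566]
tool_rot: [3.138, 0.139, -0.006]
contact_force: [-6.0, -0.3, 2.5]
opening: -0.0002
grip_force: 2.6
```

Run:
```python
from h import *
im=get_image('wrist');cv2.imwrite('pics/w5.png',cv2.resize(im[130:300,40:420,::-1],None,fx=2.,fy=2.,interpolation=2))
```

```text
(no output)
```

View pics/w5.png

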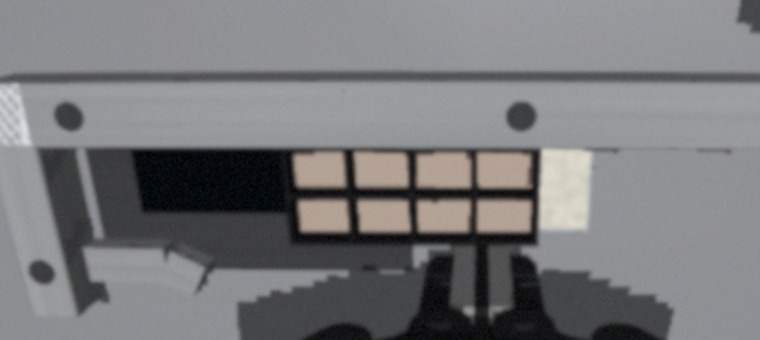

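The slide came along with the fingers, still flush (fingers at about slide y = -10 mm). Force is rising slightly, so I'll bias the path 1.5% away from the rail.

Call:
creep_tool --increments '[[[0,-0.0003,-0.004,0,0,0,0],[0,-0.0004,-0.0093,0,0,0,0],[0,-0.0005,-0.016,0,0,0,0],[0,-0.0007,-0.0227,0,0,0,0],[0,-0.0008,-0.0293,0,0,0,0],[0,-0.0009,-0.036,0,0,0,0],[0,-0.0011,-0.0413,0,0,0,0],[0,-0.0012,-0.0467,0,0,0,0],[0,-0.0012,-0.0467,0,0,0,0]]]'

```text
t: 7.77
tool_pos: [0.6123, 0.0818, 0.057]
tool_rot: [-3.138, -0.139, 0.001]
contact_force: [-4.6, 0.9, -0.5]
opening: 0.0004
grip_force: 2.6
```

Call:
creep_tool --increments '[[[0,-0.0001,-0.004,0,0,0,0],[0,-0.0003,-0.008,0,0,0,0],[0,-0.0003,-0.012,0,0,0,0],[0,-0.0004,-0.016,0,0,0,0],[0,-0.0004,-0.02,0,0,0,0],[0,-0.0004,-0.02,0,0,0,0]]]'

```text
t: 8.27
tool_pos: [0.6111, 0.0962, 0.0572]
tool_rot: [-3.138, -0.138, 0.0]
contact_force: [-4.9, 0.2, 0.4]
opening: -0.0
grip_force: 2.4
```

To row units: -0.0045 m / 0.75 = -0.006, -0.003 m / 0.75 = -0.004.

Call:
creep_tool --increments '[[[0,0,-0.002,0,0,0,0],[0,0,-0.004,0,0,0,0],[0,0,-0.006,0,0,0,0],[0,0,-0.006,0,0,0,0]]]'

```text
t: 8.6
tool_pos: [0.6108, 0.1002, 0.0573]
tool_rot: [-3.138, -0.138, 0.0]
contact_force: [-4.5, -0.1, 0.0]
opening: -0.0
grip_force: 2.4
```

Call:
creep_tool --increments '[[[0,0,-0.0013,0,0,0,0],[0,0,-0.0027,0,0,0,0],[0,0,-0.0027,0,0,0,0]]]'

```text
t: 8.85
tool_pos: [0.6106, 0.102, 0.0573]
tool_rot: [3.139, 0.138, -0.0]
contact_force: [-4.8, -1.0, -0.8]
opening: 0.0001
grip_force: 2.5
```

Call:
creep_tool --increments '[[[0,0,-0.0013,0,0,0,0],[0,0,-0.0027,0,0,0,0],[0,0,-0.0027,0,0,0,0]]]'

```text
t: 9.1
tool_pos: [0.6104, 0.104, 0.0573]
tool_rot: [3.139, 0.138, -0.0]
contact_force: [-4.3, -1.3, 0.3]
opening: -0.0004
grip_force: 2.5
```

Run:
```python
from h import *
im=get_image('wrist');cv2.imwrite('pics/w6.png',cv2.resize(im[130:300,120:420,::-1],None,fx=2.5,fy=2.5,interpolation=2))
```

```text
(no output)
```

View pics/w6.png

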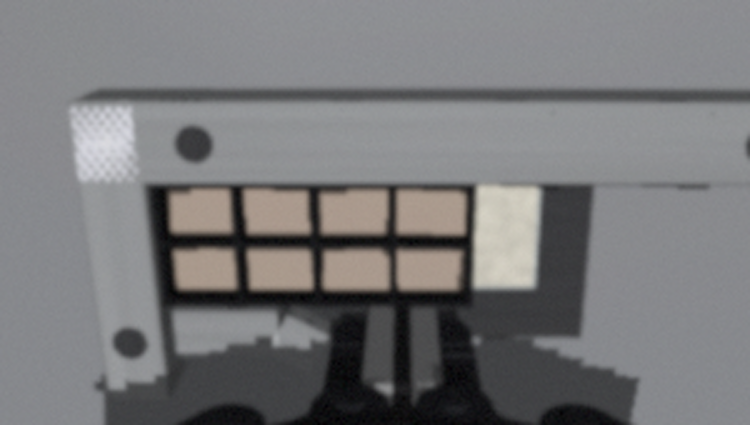

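The slide's front edge at column 160 is at the end stop and force along the rail is building. I'll push on until it is clearly seated.

To row units: -0.0015 m / 0.75 = -0.002, -0.001 m / 0.75 = -0.0013.

Call:
creep_tool --increments '[[[0,0.0004,-0.0013,0,0,0,0],[0,0.0004,-0.002,0,0,0,0],[0,0.0004,-0.002,0,0,0,0]]]'

```text
t: 9.4
tool_pos: [0.6103, 0.105, 0.0572]
tool_rot: [3.138, 0.138, -0.001]
contact_force: [-6.3, -2.5, -1.3]
opening: 0.0005
grip_force: 3.0
```

Call:
creep_tool --increments '[[[0,0,-0.0013,0,0,0,0],[0,0,-0.002,0,0,0,0],[0,0,-0.002,0,0,0,0]]]'

```text
t: 9.65
tool_pos: [0.6102, 0.1065, 0.0571]
tool_rot: [3.138, 0.138, -0.002]
contact_force: [-5.4, -3.0, -0.2]
opening: -0.0001
grip_force: 2.9
```

Run:
```python
from h import *
im=get_image('wrist');cv2.imwrite('pics/w7.png',cv2.resize(im[130:300,120:420,::-1],None,fx=2.5,fy=2.5,interpolation=2))
```

```text
(no output)
```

View pics/w7.png

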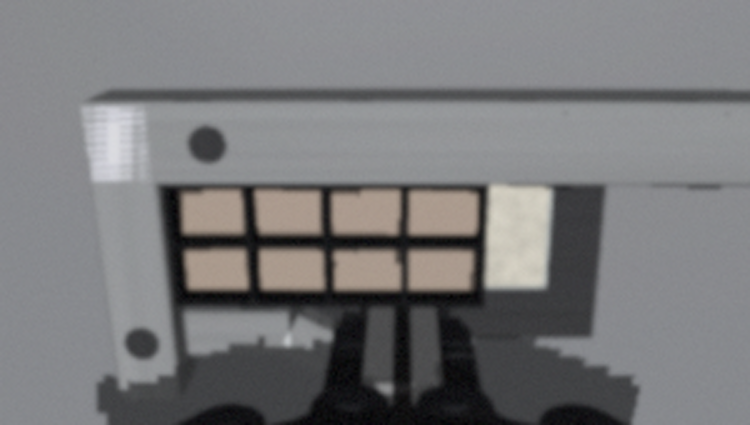

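Relative to the end stop the slide did not move while the fingers slipped 2.5 mm, so it is fully home. Next I'll work out the key's position from the earlier views.

To row units: -0.06 m / 0.75 = -0.08, -0.02 m / 0.75 = -0.0267.

Call:
creep_tool --increments '[[[0,-0.004,0,0,0,0,0],[0,-0.0133,0,0,0,0,0],[0,-0.0267,0,0,0,0,0],[0,-0.04,0,-0.0267,0,0,0],[0,-0.0533,0,-0.0667,0,0,0],[0,-0.0533,0,-0.08,0,0,0],[0,-0.0533,0,-0.08,0,0,0]]]'

```text
t: 10.28
tool_pos: [0.5733, 0.1039, 0.1219]
tool_rot: [-3.138, -0.138, -0.015]
contact_force: [1.0, -0.4, 0.3]
opening: 0.0002
grip_force: 0.0
```

Run:
```python
from h import *
for f,lo in(('w1.npz',(30,195,100,255)),('w2.npz',(15,255,110,335))):
    d=np.load(f);o=dict(tool_pos=d['p'],tool_rot=d['r']);c,T=camT('wrist',o)
    x0,y0,x1,y1=lo;g=cv2.cvtColor(d['im'],cv2.COLOR_RGB2GRAY)[y0:y1,x0:x1]
    for lo_,hi in((45,130),(55,120),(65,120)):
        n,l,s,cen=cv2.connectedComponentsWithStats(((g>lo_)&(g<hi)).astype('u1'))
        for i in range(1,n):
            if 250<s[i,4]<1500: print(f,lo_,s[i],cen[i]+[x0,y0],ray(cen[i]+[x0,y0],.075,c,T).round(4))
print(ray([(229,196)],.075,*camT('top')))
a=.087;print('model',.6075+np.cos(a)*-.09-np.sin(a)*.12,.0446+np.sin(a)*-.09+np.cos(a)*.12)
o=probe_bus.get_obs();im=get_image('wrist');np.savez('w8.npz',im=im,p=o['tool_pos'],r=o['tool_rot']);print(o['tool_pos'],o['tool_rot'],o['contact_force'])
cv2.imwrite('pics/w8.png',im[:,:,::-1])
```

```text
w1.npz 45 [ 24  15  41  37 408] [ 73.8627451  228.12990196] [[0.5248 0.1426 0.075 ]]
w1.npz 55 [ 24  15  41  37 281] [ 73.77224199 227.81494662] [[0.5251 0.1426 0.075 ]]
w2.npz 65 [   0    6   95   72 1474] [ 56.22727273 307.22591588] [[0.5211 0.1487 0.075 ]]
[[0.51468286 0.15356759 0.075     ]]
model 0.5074135552942811 0.15632602018406044
[0.57327887 0.10386698 0.1218538 ] [-3.13818762 -0.1381122  -0.01484001] [ 0.9717362  -0.38505     0.30818718]
```

View pics/w8.png

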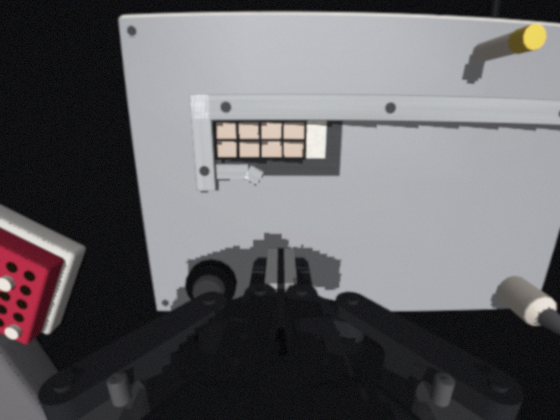

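The slide sits home and undisturbed at (215–327, 122–158), flush with both the rail and the end stop. The key collar is near (211,284). That was my 11th picture, one over the limit of 10, so from here I'll work from numbers only.

Run:
```python
from h import *
def L(f):
    d=np.load(f);return d['im'],*camT('wrist',dict(tool_pos=d['p'],tool_rot=d['r']))
for f,p in(('w1.npz',(66,231)),('w2.npz',(56,304)),('w8.npz',(209,288))):
    im,c,T=L(f); print(f,'eye',ray([p],.075,c,T).round(4)[0,:2])
    # ortho patch at the cap-top plane, mm pixels/0.4
    P0=(.516,.152); g=ortho(cv2.cvtColor(im,cv2.COLOR_RGB2GRAY),.075,c,T,P0,0,(-.04,.04),(-.04,.04),.0004)
    g=cv2.GaussianBlur(g,(5,5),0)
    for C in cv2.HoughCircles(g,cv2.HOUGH_GRADIENT_ALT,1.5,10,param1=60,param2=.6,minRadius=24,maxRadius=60)[0] if cv2.HoughCircles(g,cv2.HOUGH_GRADIENT_ALT,1.5,10,param1=60,param2=.6,minRadius=24,maxRadius=60) is not None else []:
        print('  circle r mm',C[2]*.4,'at',P0[0]+.04-C[1]*.0004,P0[1]+.04-C[0]*.0004)
```

```text
w1.npz eye [0.521  0.1515]
  circle r mm 17.54995 at 0.5218 0.1446
  circle r mm 15.084793 at 0.5194 0.1512
  circle r mm 20.320984 at 0.5218 0.1446
  circle r mm 10.946739 at 0.5194 0.1512
w2.npz eye [0.5232 0.1485]
  circle r mm 18.322218 at 0.526 0.1452
  circle r mm 12.051228 at 0.5182 0.1518
w8.npz eye [0.5239 0.1514]
  circle r mm 18.30126 at 0.5308 0.15
  circle r mm 18.686287 at 0.5248 0.1524
  circle r mm 11.230817 at 0.5248 0.1524
```

To row units: -0.052 m / 0.75 = -0.0693, -0.05 m / 0.75 = -0.0667.

Call:
creep_tool --increments '[[[0,-0.0333,-0.0347,0,0,0,0],[0,-0.0667,-0.0693,0,0,0,0],[0,-0.0667,-0.0693,0,0,0,0],[0,-0.0667,-0.0693,0.0267,0,0,0],[0,-0.0667,-0.0693,0.044,0,0,0],[0,-0.0667,-0.0693,0.0533,0,0,0],[0,-0.0667,-0.0693,0.056,0,0,0],[0,-0.0667,-0.0693,0.056,0,0,0],[0,-0.0667,-0.0693,0.056,0,0,0]]]'

```text
t: 11.08
tool_pos: [0.5167, 0.1507, 0.0753]
tool_rot: [3.138, 0.137, -0.0]
contact_force: [-0.3, -0.3, 0.5]
opening: -0.0002
grip_force: 0.0
```

Call:
creep_tool --increments '[[[0,0,0,0.0013,0,0,0],[0,0,0,0.0027,0,0,0],[0,0,0,0.004,0,0,0],[0,0,0,0.0053,0,0,0],[0,0,0,0.0067,0,0,0],[0,0,0,0.0067,0,0,0]]]'

```text
t: 11.58
tool_pos: [0.5173, 0.1508, 0.0711]
tool_rot: [3.138, 0.138, 0.004]
contact_force: [1.4, -2.2, 3.2]
opening: -0.0002
grip_force: 1.9
```

To row units: 0.002 m / 0.75 = 0.0027, 0.001 m / 0.75 = 0.0013.

Call:
creep_tool --increments '[[[0,0,0,0.0013,0,0,0],[0,0,0,0.0027,0,0,0],[0,0,0,0.0027,0,0,0],[0,0,0,0.0027,0,0,0]]]'

```text
t: 11.92
tool_pos: [0.5174, 0.1509, 0.0708]
tool_rot: [3.138, 0.138, 0.003]
contact_force: [-2.8, -2.1, 12.7]
opening: 0.0
grip_force: 6.7
```

Call:
creep_tool --increments '[[[0,0,0,0.0013,0,0,0],[0,0,0,0.0013,0,0,0],[0,0,0,0.0013,0,0,0]]]'

```text
t: 12.17
tool_pos: [0.5174, 0.1508, 0.0707]
tool_rot: [3.138, 0.138, 0.002]
contact_force: [-5.8, -3.4, 17.3]
opening: 0.0
grip_force: 9.2
```

The key bottomed hard: z stopped at 0.0708 while force climbed to 17 N. I'll lift straight off, let it come up and check that nothing shifted.

To row units: -0.12 m / 0.75 = -0.16, -0.09 m / 0.75 = -0.12.

Call:
creep_tool --increments '[[[0,0,0,-0.004,0,0,0],[0,0,0,-0.0107,0,0,0],[0,0,0,-0.0267,0,0,0],[0,0,0,-0.0667,0,0,0],[0,0,0,-0.12,0,0,0],[0,0,0,-0.16,0,0,0],[0,-0.0667,0,-0.16,0,0,0],[0,-0.0667,0,-0.16,0,0,0],[0,-0.0667,0,-0.16,0,0,0],[0,-0.0667,0,-0.16,0,0,0]]]'

```text
t: 13.0
tool_pos: [0.466, 0.1467, 0.1871]
tool_rot: [-3.138, -0.138, 0.0]
contact_force: [-0.5, 1.2, -0.7]
opening: -0.0002
grip_force: 0.0
```

Run:
```python
from h import *
def orth(im,o):
    c,T=camT('wrist',o);return ortho(cv2.cvtColor(im,cv2.COLOR_RGB2GRAY),.064,c,T,(.6075,.0446),.087,(.0,.06),(.02,.12),.0005)
d=np.load('w8.npz');A=orth(d['im'],dict(tool_pos=d['p'],tool_rot=d['r']))
o=probe_bus.get_obs();im=get_image('wrist');B=orth(im,o)
# slide patch vs rail/stop patch shifts must agree
for n,(y,x) in dict(slide=(slice(28,86),slice(35,185)),railstop=(slice(0,30),slice(0,150))).items():
    print(n,cv2.phaseCorrelate(np.float32(A[y,x]),np.float32(B[y,x])))
print(o['contact_force'],o['tool_pos'],o['t'])
```

```text
slide ((-0.612011781957122, 25.042058954454248), 0.33221515634324816)
railstop ((75.0, 15.0), 0.0)
[-0.45400845  1.16273522 -0.69078671] [0.46604277 0.14666477 0.18709239] 13.0
```

The correlation was ambiguous because the wells repeat. I'll measure the cream wells by colour instead.

Run:
```python
from h import *
def m(im,c,T,n):
    o=ortho(im,.062,c,T,(.6075,.0446),.087,(-.03,.07),(-.02,.13),.0005).astype(int)
    k=((o[...,0]-o[...,2]>20)&(o[...,0]>90)).astype('u1')
    y,x=np.nonzero(k)
    (cx,cy),s,a=cv2.minAreaRect(np.c_[x,y].astype(np.float32)) if len(x) else ((0,0),0,0)
    print(n,len(x),'wells centre local mm x %.1f y %.1f'%(70-cy*.5,130-cx*.5),np.array(s)*.5,a)
d=np.load('w8.npz');m(d['im'],*camT('wrist',dict(tool_pos=d['p'],tool_rot=d['r'])),'w8')
o=probe_bus.get_obs();m(get_image('wrist'),*camT('wrist',o),'now');m(get_image('top'),*camT('top'),'top')
o=probe_bus.get_obs();print(o['tool_pos'],o['dq'].round(3))
```

```text
w8 4203 wells centre local mm x 32.2 y 74.8 [22.5 58.5] 90.0
now 831 wells centre local mm x 26.5 y 75.3 [58.49999237  9.99999809] 0.0
top 1958 wells centre local mm x 30.4 y 77.0 [56.8019104  19.51434135] 0.9877604246139526
[0.46692055 0.1465636  0.1870136 ] [-0.002  0.007 -0.003 -0.002 -0.     0.001]
```

The wells sit at local (32, 75) mm, against (32, 74) expected for home, and their angle is 0. In the latest wrist view only one row of wells is in frame, but it gives the same y.

```bash
python3 -c "
from station import ctrl, probe_bus, get_image, camera_params
print(ctrl.finish_job())"
```

```text
the job is handed in; nothing more can be done
None
```

The job is handed in at about 13 s: the slide was squared on the rail and slid home against the end stop, and the start key was pressed right down and released (its coming back up was not checked); I viewed 11 pictures, one over the limit of 10.

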